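# Take the long glass strip out of the slant-top showcase for wiping

### The job

Take the long black glass display strip out of the slant-top showcase so that it can be wiped: grip it by its two long ground edges only, with nothing of the gripper on its polished faces, then tip its near end up and draw it out on the slant through the open half of the top, without knocking it against the showcase and without bumping or leaning on the glass panes. Leave the buckles, the rolled belts and the other goods where they are. Finish with the strip still held steady in the gripper, not put down: the whole of it up in the air, clear above the highest rim of the showcase and touching nothing else.

Things in the scene. Friction and masses are not known exactly. Their poses are not given: they have to be found in the camera images.
- case: Fixed slant-top wooden showcase, outside 444 mm (its x) by 284 mm (its y). Origin: centre of its underside, on the table; x runs from the seller's (robot) side to the far side, z up. Inside: x -210 to 210, y -130 to 130, floor 10 mm above the table. The top slopes down at 12 deg from the near wall (151 mm) to 60 mm at the far wall; rails along both sides. Top open for x -210 to -10, panes beyond.
- walls: The four walls of the showcase with the sloping top rails, fixed, same frame as the showcase: dark wood, 12 mm thick, glass set into the sides. If the strip is pushed against them with more than about 8 N it counts as knocked.
- rim_near (a point): Middle of the top of the showcase's near wall (12 mm thick), its highest rim: 151 mm above the table, x = -216 mm in the showcase's frame.
- panes: The two glass panes of the showcase top, fixed, same frame as the showcase: the sliding pane is pushed fully open on top of the fixed one, together 10 to 12 mm thick, with green near edges. They cover x from -10 mm to the far wall, over the full width. A push of more than about 8 N on them counts as bumping or leaning.
- pane_edge (a point): Middle of the lower near edge of the panes (underside): 98 mm above the table, x = -10 mm in the showcase's frame. The underside falls from here at 12 degrees towards the far side; the upper near edge is about 12 mm higher.
- far_bar (a point): Top centre of the far one of two cream bars across the showcase floor on which the strip lies: each 30 mm (x) by 170 mm (y), tops 42 mm above the table, centred at x = 25 mm (this one) and x = -155 mm in the showcase's frame.
- strip_center (a point): Centre (half-way up) of the loose black glass strip: 300 mm (its x, nearly along the showcase's x) by 50 mm (y) by 6 mm (z), about 0.23 kg. Its two long edges are ground pale grey-green, 4 mm wide, 5 mm thick, for gripping; the black faces may not be touched. It starts level on the bars, 45 mm above the table, its far third under the panes, nothing on it.
- strip_near_end (a point): Middle of the strip's near end (robot side), 150 mm from its centre, half-way up its thickness.
- strip_far_end (a point): Middle of the strip's far end (under the panes), 150 mm from its centre, half-way up its thickness.
- buckle_a: Loose brass belt buckle, 50 x 44 x 7 mm, flat on the showcase floor at the strip's left (+y); origin: centre of its underside. Bystander.
- buckle_b: Loose steel belt buckle, 46 x 46 x 7 mm, flat on the showcase floor at the strip's right (-y); origin: centre of its underside. Bystander.
- belt_tan: Rolled tan belt, loose, 92 mm across, 38 mm high, on the table; origin: centre of its underside. Bystander.
- belt_brown: Rolled brown belt, loose, 100 mm across, 36 mm high, on the table; origin: centre of its underside. Bystander.
- belt_red: Rolled red-brown belt, loose, 88 mm across, 34 mm high, on the table; origin: centre of its underside. Bystander.
- balm_tin: Green tin of leather balm with a white lid, loose, 76 mm across, 36 mm high; origin: centre of its underside. Bystander.
- maul: Wooden leather maul standing on its head, loose, 68 mm across, 207 mm high; origin: centre of its underside. Bystander.

How it is judged:
By the outcome, as a careful person would: the job done as asked, in the order asked, and still so for the second after the job is handed in, while the arm keeps its last pose, push and grip.
It also fails if it takes over 38 s, if anything falls off the work surface, if the arm or the gripper's body presses on something with over 40 N, if the wrist force passes 120 N, or if a joint passes its speed limit or range.

### The arm

A 6-joint arm with a two-finger parallel gripper is mounted at the origin on the work surface. World frame = base frame: x ahead of the robot, y to its left, z up, the work surface at z = 0. Lengths are in m, angles in rad, forces in N, time in s.
With the tool pointing down it reaches from about 0.3 to 0.95 m from the base axis. Payload 3.1 kg.
Tool frame: the origin (TCP) lies at the very end of the fingers, on their centre line; the grasp point (between the pads) lies 19 mm behind it (hold_point_z is the distance from the TCP to the grasp point, in m); x points along the fingers, z is the direction in which the jaws open and shut, and the axes are right-handed (so a half turn about x gives the same grasp; the last joint's range is limited). The gripper opens to 85 mm and grips with 20 to 120 N. Pads are 22 mm wide; open, the fingers measure 114 mm over their backs; the gripper's body (76 mm by 85 mm) begins 54 mm behind the grasp point. The pads swing forward as they close: fully open they stand 13 mm farther back than shut.
Start: joints at [1.195, 0.308, 1.634, -0, 1.2, -0.07], TCP at [0.188, 0.596, 0.231] pointing down, gripper open.
Joint ranges: [-3.06, 3.06], [-0.79, 1.96], [0.05, 2.63], [-1.19, 4.34], [0.05, 2.64], [-2.94, 2.94]. Speed limits (rad/s): [2.79, 2.79, 3.14, 3.14, 3.14, 3.14].

### API

Orientations are given as a unit quaternion [x, y, z, w].
In Python, from bench import * gives the robot as it stands.
- The arm moves only by the tool apply_moves, never from a script. Its argument "motion" is a list of rows, each a list of 6 numbers: the shift along the tool's x, y, z in m, then the turn, a rotation vector about the tool's x, y, z in rad. In form: [[x, y, z, wx, wy, wz], ...]. A call has 1 to 12 rows; each row is the pose to reach, as a shift and turn from the pose measured when the call began, along the tool's axes at that moment; what a row does not reach only later rows make up. A row lasts 1/8 s, in which the tool goes at most 62.5 mm and 10.7 degrees, less where a joint would pass 70% of its speed; a pose out of reach is approached as far as the arm can. A call with a gripper value outside its range is refused whole. "grip" is the finger opening in m, from 0 to 0.0854, set as the call begins (left out, the last holds). The fingers move at their own pace and stop on an object; "squeeze" is the grip in N (left out, the last holds). Time passes only in rows, so rows that repeat a pose let the fingers close. It gives the time, the measured TCP pose, the force and the opening at its end, in the units of the state.
- observe(): the state, without advancing time (a new reading comes with each control period).
- read_camera(name): name is "scene" or "top" or "wrist"; returns the picture (400x640x3 uint8, red, green, blue); there is no depth.
- camera_info(name): a dict with "K" (3x3 intrinsics, pixels), "view" (4x4, takes a point from world to camera coordinates); the wrist camera has in their place "tool_from_camera" (4x4, takes a point from camera to tool coordinates, whose origin is the TCP and whose axes are the tool frame's). Camera axes: x right, y down, z forward; pixel columns grow to the right and rows downward; lengths in m; the calibration is good to about 2 mm. The wrist camera is an equidistant fisheye: a pixel r from the principal point sees the ray r / f radians off the axis. A picture is of the moment at which its call begins: read the wrist's pose just before it. camera_info takes no time and is no camera call.
- job_done(): hands the job in, once; it reports no verdict.
The state is a dict: "t": time; "q": joint angles; "dq": joint speeds; "tau": joint torques, N m; "position": TCP position; "orientation": TCP orientation; "force": force on the tool from outside, world axes, zero at the start; "moment": the same for the moment, N m; "finger_gap": opening from 0.0 (shut) to 1.0 (fully open).
Only numpy, scipy, OpenCV 4.12 (cv2) and the standard library are available. Lean on these libraries where they do the work, as an engineer would, in place of code of your own. Each camera call takes 0.05 s, during which the arm holds its last target.

## Working session

There is one attempt and no reset: what is moved stays moved. The work goes in short steps, Python scripts to look and compute and a tool call to move; the robot and the scene stay as the last step left them, time stands still between calls to the robot, and variables do not carry over. Pictures are saved under pics/ and viewed, and the job is handed in when it is done.

Besides the shell and the picture viewer there is one more tool, called after "Call:" in YAML: its name, and indented under it one key for each argument. apply_moves: Moves the arm, as the interface text tells. Its arguments: {"type":"object","properties":{"motion":{"type":"array","items":{"type":"array","items":{"type":"number"}}},"grip":{"type":"number"},"squeeze":{"type":"number"}},"required":["motion"]}

```bash
mkdir -p pics; ls; cat > h.py <<'E'
from bench import *
import numpy as np, cv2
from scipy.spatial.transform import Rotation as R
def snap(n,f):
    im=read_camera(n); cv2.imwrite('pics/'+f,im[:,:,::-1]); return im
def ray(n,u,v):
    c=camera_info(n);K=np.array(c['K']);V=np.array(c['view'])
    d=V[:3,:3].T@np.linalg.solve(K,[u,v,1.]);o=-V[:3,:3].T@V[:3,3];return o,d
def onz(n,u,v,z):
    o,d=ray(n,u,v);return o+d*(z-o[2])/d[2]
def proj(n,p):
    c=camera_info(n);K=np.array(c['K']);V=np.array(c['view'])
    q=V[:3,:3]@np.array(p)+V[:3,3];q=K@q;return q[:2]/q[2]
E
python3 - <<'E'
from h import *
s=observe();print(s)
snap('scene','s0.png');snap('top','t0.png');snap('wrist','w0.png')
for n in ('scene','top','wrist'):print(n,camera_info(n))
E
```

```text
pics
{'t': 0.0, 'q': array([ 1.19532406e+00,  3.09026297e-01,  1.63522149e+00,  1.11097445e-05,
        1.19970597e+00, -6.96962246e-02]), 'dq': array([-0.00016096, -0.00048726, -0.0010242 ,  0.00081156, -0.00181441,
        0.00067643]), 'tau': array([ 2.23096446e-03, -4.15240502e+01, -2.76673543e+01,  4.83802694e-05,
        1.00253001e-02,  3.34675553e-05]), 'position': array([0.18785644, 0.59521548, 0.23001719]), 'orientation': array([-0.41846201,  0.57102265,  0.41757738,  0.56960671]), 'force': array([-0.99389917,  0.02708127,  0.08144867]), 'moment': array([0.01929089, 0.01494978, 0.0130366 ]), 'finger_gap': 1.0024745019555168}
scene {'K': array([[381.50050985,   0.        , 321.03648229],
       [  0.        , 381.50050985, 198.34480323],
       [  0.        ,   0.        ,   1.        ]]), 'view': array([[ 0.61137049,  0.79133769,  0.00328414, -0.36232224],
       [ 0.56789885, -0.43584872, -0.69823119, -0.24079609],
       [-0.55110526,  0.428743  , -0.71586481,  1.62839532],
       [ 0.        ,  0.        ,  0.        ,  1.        ]])}
top {'K': array([[464.15043656,   0.
[... 211 characters left out ...]
769549,  0.0019529 , -0.15637711,  0.57075706],
       [ 0.15637891,  0.02386245, -0.98740884,  1.36744787],
       [ 0.        ,  0.        ,  0.        ,  1.        ]])}
wrist {'K': array([[309.70691629,   0.        , 319.92335843],
       [  0.        , 309.70691629, 195.861465  ],
       [  0.        ,   0.        ,   1.        ]]), 'tool_from_camera': array([[ 3.72803244e-04, -2.96469987e-01,  9.55042098e-01,
        -1.42433036e-01],
       [ 1.12904659e-03, -9.55041430e-01, -2.96470220e-01,
         7.56337474e-02],
       [ 9.99999293e-01,  1.18881209e-03, -2.13141154e-05,
        -7.73722113e-05],
       [ 0.00000000e+00,  0.00000000e+00,  0.00000000e+00,
         1.00000000e+00]])}
```

View pics/s0.png

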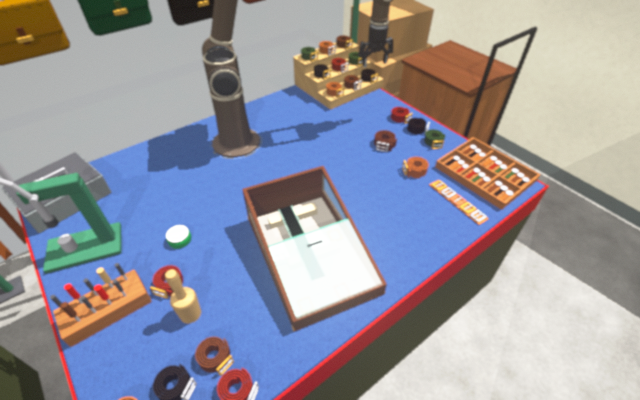

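View pics/t0.png

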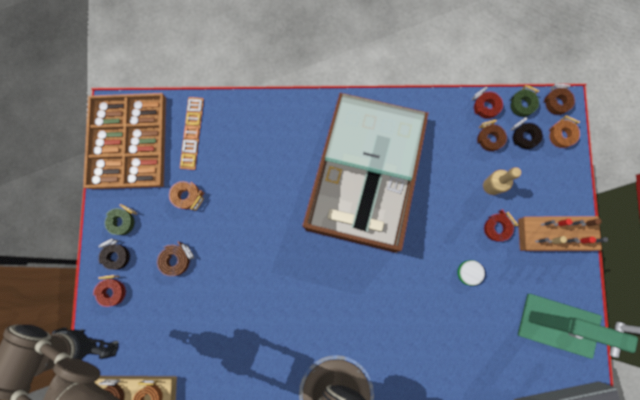

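The scene view shows the showcase mid-table, with its near (open) end toward the robot. In the top view it spans about (305–427, 95–250), and the black strip is visible from (377,172) to (360,228). Enlarging next.

```bash
python3 - <<'E'
import cv2
a=cv2.imread('pics/t0.png')[85:260,290:440]
cv2.imwrite('pics/t0z.png',cv2.resize(a,None,fx=3.4,fy=3.4,interpolation=cv2.INTER_CUBIC))
a=cv2.imread('pics/s0.png')[160:330,235:395]
cv2.imwrite('pics/s0z.png',cv2.resize(a,None,fx=3.4,fy=3.4,interpolation=cv2.INTER_CUBIC))
E
```

```text
(no output)
```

View pics/t0z.png

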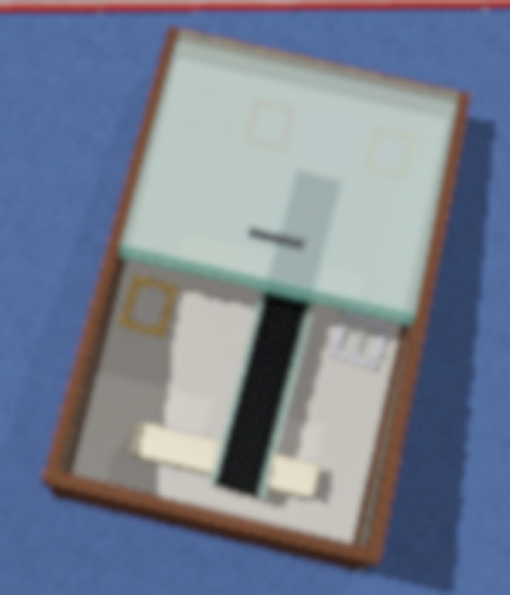

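View pics/s0z.png

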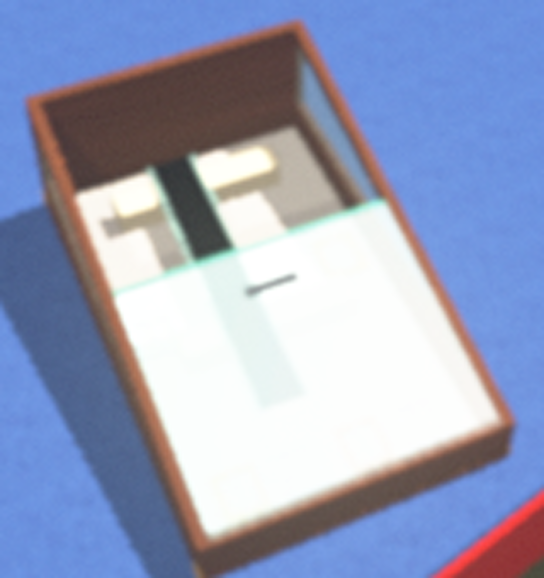

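View pics/w0.png

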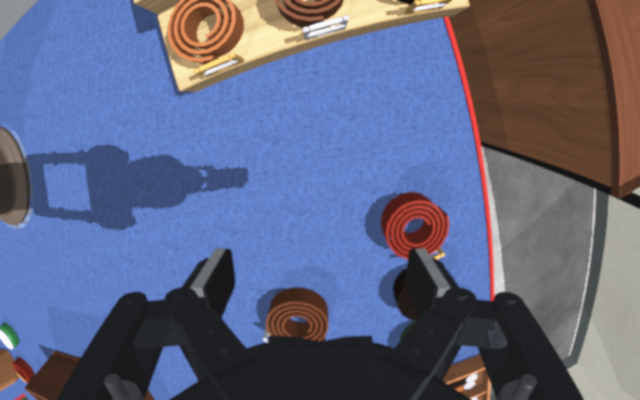

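```bash
python3 - <<'E'
from h import *
f=lambda x,y:(290+x/3.4,85+y/3.4)
for nm,p,z in [('nl',(50,480),.151),('nr',(378,558),.151),('fl',(172,30),.06),('fr',(468,97),.06),
 ('s_nl',(216,485),.048),('s_nr',(262,497),.048),('s_fl',(262,297),.048),('s_fr',(308,308),.048),('paneL',(122,255),.11),('paneR',(410,320),.11),('barL',(133,440),.042),('barR',(322,480),.042)]:
    print(nm,onz('top',*f(*p),z).round(4))
g=lambda x,y:(235+x/3.4,160+y/3.4)
for nm,p,z in [('nr',(30,102),.151),('nl',(300,22),.151),('fl',(512,425),.06),('fr',(203,545),.06),
 ('s_nr',(148,167),.048),('s_nl',(192,154),.048),('sfr',(262,408),.048),('sfl',(302,395),.048)]:
    print('S',nm,onz('scene',*g(*p),z).round(4))
E
```

```text
nl [0.4798 0.0856 0.151 ]
nr [ 0.4162 -0.1812  0.151 ]
fl [ 0.9035 -0.0164  0.06  ]
fr [ 0.8375 -0.2847  0.06  ]
s_nl [ 0.4856 -0.0541  0.048 ]
s_nr [ 0.475  -0.0945  0.048 ]
s_fl [ 0.6553 -0.0967  0.048 ]
s_fr [ 0.645  -0.1378  0.048 ]
paneL [0.6792 0.0279 0.11  ]
paneR [ 0.6211 -0.2188  0.11  ]
barL [0.5265 0.0194 0.042 ]
barR [ 0.4906 -0.1482  0.042 ]
S nr [ 0.4248 -0.1802  0.151 ]
S nl [0.4885 0.0892 0.151 ]
S fl [ 0.9134 -0.0183  0.06  ]
S fr [ 0.8441 -0.2817  0.06  ]
S s_nr [ 0.4764 -0.0923  0.048 ]
S s_nl [ 0.4884 -0.0475  0.048 ]
S sfr [ 0.7679 -0.1683  0.048 ]
S sfl [ 0.7785 -0.1336  0.048 ]
```

```bash
cat >> h.py <<'E'
def tool(psi,lean,sg):
    s=np.array([np.cos(psi),np.sin(psi),0]);l=np.array([-np.sin(psi),np.cos(psi),0]);k=np.array([0,0,1.])
    x=np.sin(lean)*s-np.cos(lean)*k; z=sg*l; return np.c_[x,np.cross(z,x),z]
def rows(targets):
    """targets: list of (TCP pos, R)"""
    o=observe();R0=R.from_quat(o['orientation']).as_matrix();p0=o['position'];out=[]
    for p,Rt in targets:
        out.append(np.r_[R0.T@(np.array(p)-p0),R.from_matrix(R0.T@Rt).as_rotvec()])
    return np.array(out)
def show(o=None):
    o=o or observe();print(o['t'],o['position'].round(4),R.from_quat(o['orientation']).as_matrix().round(3).tolist(),o['force'].round(1),o['moment'].round(2),o['finger_gap'],o['q'].round(2))
E
python3 - <<'E'
from h import *
show()
psi=np.radians(-14.1)
for sg in(1,-1):
    T=tool(psi,np.radians(25),sg)
    s=np.array([np.cos(psi),np.sin(psi),0]);c=np.array([.6265,-.110,.045])
    g=c-.025*s
    tcp=g+.019*T[:,0]; hov=g-.12*T[:,0]+.0*s; hov[2]+=.06
    print(sg,tcp.round(3),hov.round(3));print(rows([(hov,T)]).round(3).tolist())
E
```

```text
0.15 [0.1879 0.5954 0.2303] [[-0.001, -0.954, 0.301], [-0.002, 0.301, 0.954], [-1.0, 0.0, -0.002]] [-0.1  0.3  0.8] [ 0.04 -0.02  0.03] 0.9966290151519 [ 1.2   0.31  1.63  0.    1.2  -0.07]
1 [ 0.61  -0.106  0.028] [ 0.553 -0.092  0.214]
[[0.017, -0.555, -0.545, -0.058, -0.015, -0.436]]
-1 [ 0.61  -0.106  0.028] [ 0.553 -0.092  0.214]
[[0.017, -0.555, -0.545, 3.01, -0.668, 0.023]]
```

Call:
apply_moves:
  motion:
    - [-0.02,-0.02,-0.02,0,0,0]
    - [-0.04,-0.055,-0.055,0,0,-0.03]
    - [-0.04,-0.095,-0.095,0,0,-0.07]
    - [-0.04,-0.135,-0.135,0,0,-0.11]
    - [-0.04,-0.175,-0.175,-0.01,0,-0.15]
    - [-0.04,-0.215,-0.215,-0.02,0,-0.19]
    - [-0.04,-0.255,-0.255,-0.03,-0.01,-0.23]
    - [-0.04,-0.295,-0.295,-0.04,-0.01,-0.27]
    - [-0.04,-0.335,-0.335,-0.05,-0.01,-0.31]
    - [-0.04,-0.375,-0.375,-0.05,-0.015,-0.35]
    - [-0.04,-0.415,-0.415,-0.058,-0.015,-0.39]
    - [-0.04,-0.45,-0.45,-0.058,-0.015,-0.436]
  grip: 0.0854

```text
t: 1.65
position: [0.4821, 0.0289, 0.2712]
orientation: [-0.545, 0.45, 0.303, 0.639]
force: [0.4, 0.5, -0.6]
finger_gap: 1.001
```

```bash
python3 - <<'E'
from h import *
show()
psi=np.radians(-14.1)
T=tool(psi,np.radians(25),1);print(rows([([.553,-.092,.214],T)]).round(3).tolist())
E
```

```text
1.65 [0.4821 0.0289 0.2712] [[0.411, -0.878, 0.245], [-0.104, 0.222, 0.97], [-0.906, -0.424, 0.0]] [ 0.4  0.5 -0.6] [ 0.05  0.16 -0.  ] 1.0010438161500543 [ 0.05 -0.26  2.2  -0.18  0.79 -1.17]
[[0.094, -0.065, -0.1, -0.001, -0.0, 0.002]]
```

Call:
apply_moves:
  motion:
    - [0.02,-0.015,-0.025,0,0,0]
    - [0.045,-0.03,-0.055,0,0,0]
    - [0.07,-0.05,-0.08,0,0,0]
    - [0.09,-0.062,-0.096,0,0,0]
    - [0.094,-0.065,-0.1,0,0,0.002]
    - [0.094,-0.065,-0.1,0,0,0.002]
    - [0.094,-0.065,-0.1,0,0,0.002]

```text
t: 2.52
position: [0.5532, -0.0914, 0.2141]
orientation: [-0.545, 0.45, 0.304, 0.639]
force: [-0.2, 0.7, 0.0]
finger_gap: 0.999
```

```bash
python3 - <<'E'
from h import *
show()
o=observe(); np.savez('w1.npz',p=o['position'],q=o['orientation'])
snap('wrist','w1.png')
E
```

```text
2.525 [ 0.5532 -0.0914  0.2141] [[0.41, -0.879, 0.244], [-0.103, 0.221, 0.97], [-0.906, -0.423, 0.0]] [-0.2  0.7  0. ] [ 0.08  0.17 -0.04] 0.9986802383640818 [-0.24 -0.03  2.12 -0.    0.61 -1.56]
```

View pics/w1.png

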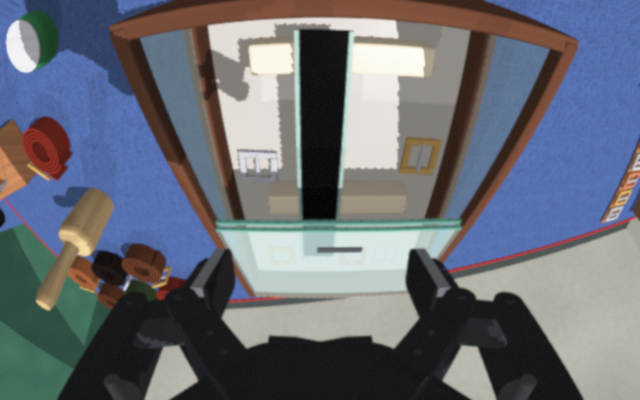

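The wrist view shows the strip running down the middle, from its near end at about (297–354, 29) to the pane edge at about (298–342, 220). The near bar is at row 58, and the buckles are at (258,163) and (420,156).

```bash
cat >> h.py <<'E'
def wray(p,q,u,v):
    c=camera_info('wrist');K=np.array(c['K']);M=np.array(c['tool_from_camera'])
    a=(u-K[0,2])/K[0,0];b=(v-K[1,2])/K[1,1];r=np.hypot(a,b)
    d=np.array([a/r*np.sin(r),b/r*np.sin(r),np.cos(r)])
    Rm=R.from_quat(q).as_matrix();return p+Rm@M[:3,3],Rm@(M[:3,:3]@d)
def wonz(p,q,u,v,z):
    o,d=wray(p,q,u,v);return o+d*(z-o[2])/d[2]
E
python3 - <<'E'
from h import *
w=np.load('w1.npz');p,q=w['p'],w['q']
im=cv2.imread('pics/w1.png');g=im.max(2).astype(int)
L=[];Rr=[]
for v in range(36,216,6):
    row=g[v]; xs=[x for x in range(285,365) if row[x]<45]
    if not xs: continue
    a,b=min(xs),max(xs)
    L.append(wonz(p,q,a-.5,v,.048));Rr.append(wonz(p,q,b+.5,v,.048))
    if v%30==0: print(v,a,b,im[v,a-8:a+2].tolist()[::2],L[-1].round(4),Rr[-1].round(4),'w',np.linalg.norm(L[-1]-Rr[-1]).round(4))
for A in (L,Rr):
    A=np.array(A);k=np.polyfit(A[:,0],A[:,1],1);print('yaw',np.degrees(np.arctan(k[0])),k)
print('near',[wonz(p,q,u,v,.048).round(4) for u,v in((300,29.5),(350,29.5))])
for nm,u,v,z in [('rimL',112,30,.151),('rimR',576,44,.151),('paneL',216,222,.11),('paneR',462,222,.11),('barL',249,58,.042),('barR',434,62,.042),('bB',258,163,.017),('bA',420,156,.017)]: print(nm,wonz(p,q,u,v,z).round(4))
E
```

```text
60 301 345 [[176, 196, 200], [206, 218, 193], [211, 220, 190], [121, 126, 108], [24, 24, 21]] [ 0.5026 -0.096   0.048 ] [ 0.5119 -0.0584  0.048 ] w 0.0388
90 301 343 [[148, 153, 155], [199, 207, 184], [218, 224, 194], [157, 165, 140], [37, 37, 32]] [ 0.5304 -0.1038  0.048 ] [ 0.5398 -0.0661  0.048 ] w 0.0389
120 302 341 [[140, 144, 141], [199, 209, 183], [206, 216, 184], [115, 119, 102], [24, 23, 20]] [ 0.5608 -0.1115  0.048 ] [ 0.5701 -0.0744  0.048 ] w 0.0382
150 302 339 [[125, 128, 131], [165, 173, 157], [193, 204, 174], [131, 138, 117], [37, 36, 32]] [ 0.5943 -0.1211  0.048 ] [ 0.6037 -0.0835  0.048 ] w 0.0388
180 303 336 [[115, 121, 125], [163, 171, 154], [193, 203, 173], [118, 124, 104], [22, 22, 19]] [ 0.6327 -0.1311  0.048 ] [ 0.6417 -0.0948  0.048 ] w 0.0374
210 303 335 [[128, 145, 154], [126, 142, 148], [116, 124, 112], [89, 94, 79], [28, 30, 24]] [ 0.6773 -0.144   0.048 ] [ 0.6869 -0.1056  0.048 ] w 0.0396
yaw -15.251777918045363 [-0.27266463  0.04108353]
yaw -15.259566040688307 [-0.27281067  0.08109426]
near [array([ 0.4758, -0.0891,  0.048 ]), array([ 0.4856, -0.0489,  0.048 ])]
rimL [ 0.4169 -0.1794  0.151 ]
rimR [0.4837 0.0912 0.151 ]
paneL [ 0.6145 -0.2133  0.11  ]
paneR [0.6765 0.029  0.11  ]
barL [ 0.4893 -0.1405  0.042 ]
barR [0.5302 0.022  0.042 ]
bB [ 0.6184 -0.1837  0.017 ]
bA [0.6541 0.0063 0.017 ]
```

```bash
python3 - <<'E'
from h import *
psi=np.radians(-15.25)
T=tool(psi,np.radians(25),1)
s=np.array([np.cos(psi),np.sin(psi),0]);c=np.array([.6257,-.1095,.045])
g=c-.030*s; tcp=g+.021*T[:,0]
print(tcp,rows([(tcp-d*T[:,0],T) for d in (.18,.14,.05,0)]).round(4).tolist())
E
```

```text
[ 0.60531885 -0.10394346  0.02596754] [[0.0133, 0.031, 0.002, 0.018, 0.0087, 0.0004], [0.0533, 0.031, 0.0017, 0.018, 0.0087, 0.0004], [0.1433, 0.0311, 0.0009, 0.018, 0.0087, 0.0004], [0.1933, 0.0311, 0.0005, 0.018, 0.0087, 0.0004]]
```

Call:
apply_moves:
  motion:
    - [0.01,0.02,0.001,0.01,0.005,0]
    - [0.03,0.031,0.002,0.018,0.009,0]
    - [0.055,0.031,0.002,0.018,0.009,0]
    - [0.08,0.031,0.001,0.018,0.009,0]
    - [0.105,0.031,0.001,0.018,0.009,0]
    - [0.13,0.031,0.001,0.018,0.009,0]
    - [0.143,0.031,0.001,0.018,0.009,0]
    - [0.143,0.031,0.001,0.018,0.009,0]
    - [0.143,0.031,0.001,0.018,0.009,0]

```text
t: 3.7
position: [0.5853, -0.0981, 0.0725]
orientation: [-0.541, 0.455, 0.297, 0.642]
force: [-0.6, -0.7, 0.1]
finger_gap: 1.0
```

```bash
python3 - <<'E'
from h import *
show()
o=observe();p,q=o['position'],o['orientation']; np.savez('w2.npz',p=p,q=q)
im=snap('wrist','w2.png');g=im.max(2).astype(int)
L=[];Rr=[]
for v in range(90,260,6):
    xs=[x for x in range(270,370) if g[v][x]<45]
    if xs: L.append(wonz(p,q,min(xs)-.5,v,.048));Rr.append(wonz(p,q,max(xs)+.5,v,.048))
for A in (L,Rr):
    A=np.array(A);k=np.polyfit(A[:,0],A[:,1],1);print(np.degrees(np.arctan(k[0])),k)
psi=np.radians(-15.25)
T=tool(psi,np.radians(25),1)
s=np.array([np.cos(psi),np.sin(psi),0]);c=np.array([.6257,-.1095,.045])
g=c-.030*s; tcp=g+.021*T[:,0]
print(tcp,rows([(tcp-d*T[:,0],T) for d in (.02,0)]).round(4).tolist())
E
```

```text
3.7 [ 0.5853 -0.0981  0.0725] [[0.409, -0.874, 0.263], [-0.112, 0.238, 0.965], [-0.906, -0.424, -0.0]] [-0.6 -0.7  0.1] [0.04 0.21 0.02] 1.0004890359460057 [-0.23  0.28  2.13 -0.05  0.29 -1.49]
-15.080922976931948 [-0.26946354  0.03841387]
-15.40154988110475 [-0.27547499  0.08349975]
[ 0.60531885 -0.10394346  0.02596754] [[0.0311, 0.001, -0.0003, 0.0002, -0.0001, 0.0021], [0.0511, 0.0011, -0.0003, 0.0002, -0.0001, 0.0021]]
```

View pics/w2.png

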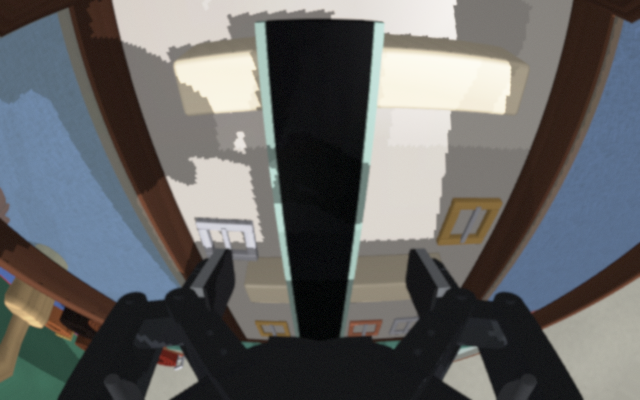

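```bash
python3 - <<'E'
from h import *
psi=np.radians(-15.25)
T=tool(psi,np.radians(20),1)
s=np.array([np.cos(psi),np.sin(psi),0]);c=np.array([.6257,-.1095,.045])
g=c-.030*s; tcp=g+.021*T[:,0]
print(tcp,rows([(tcp-d*T[:,0],T) for d in (.03,.015,0)]).round(4).tolist())
E
```

```text
[ 0.60368589 -0.10349827  0.02526645] [[0.0212, 0.0002, -0.0003, 0.0002, -0.0001, 0.0894], [0.0361, 0.0015, -0.0003, 0.0002, -0.0001, 0.0894], [0.051, 0.0029, -0.0003, 0.0002, -0.0001, 0.0894]]
```

Call:
apply_moves:
  motion:
    - [0.01,0,0,0,0,0.04]
    - [0.021,0,0,0,0,0.089]
    - [0.036,0.0015,0,0,0,0.089]
    - [0.046,0.0025,0,0,0,0.089]
    - [0.051,0.003,0,0,0,0.089]
    - [0.051,0.003,0,0,0,0.089]
    - [0.051,0.003,0,0,0,0.089]

```text
t: 4.62
position: [0.6036, -0.1031, 0.0254]
orientation: [-0.521, 0.479, 0.325, 0.628]
force: [0.7, -0.7, 0.4]
finger_gap: 0.999
```

```bash
python3 - <<'E'
from h import *
show();snap('wrist','w3.png')
E
```

```text
4.625 [ 0.6036 -0.1031  0.0254] [[0.331, -0.906, 0.263], [-0.09, 0.247, 0.965], [-0.939, -0.343, -0.0]] [ 0.7 -0.7  0.4] [ 0.01  0.14 -0.03] 0.9991909950048087 [-0.23  0.42  2.03 -0.03  0.34 -1.51]
```

View pics/w3.png

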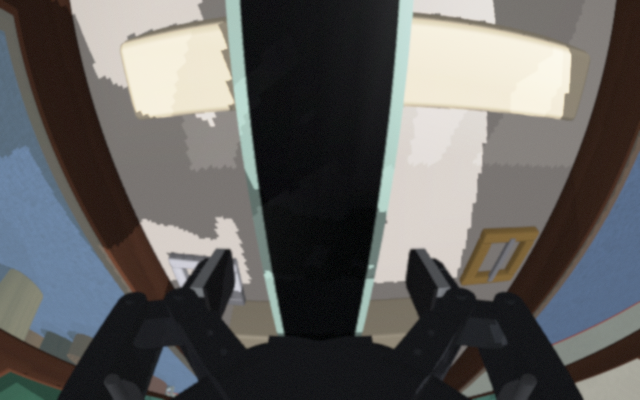

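The fingers straddle the strip with its ground edges at about columns 270 and 367, and the fingertips are at about 215 and 425. Closing.

Call:
apply_moves:
  motion:
    - [0,0,0,0,0,0]
    - [0,0,0,0,0,0]
    - [0,0,0,0,0,0]
    - [0,0,0,0,0,0]
    - [0,0,0,0,0,0]
    - [0,0,0,0,0,0]
  grip: 0.03
  squeeze: 60

```text
t: 5.42
position: [0.6039, -0.1032, 0.0262]
orientation: [-0.521, 0.478, 0.325, 0.628]
force: [-3.8, 0.1, 5.3]
finger_gap: 0.568
```

```bash
python3 - <<'E'
from h import *
show();snap('wrist','w4.png')
E
```

```text
5.425 [ 0.6039 -0.1032  0.0262] [[0.331, -0.906, 0.263], [-0.09, 0.247, 0.965], [-0.939, -0.343, -0.0]] [-3.8  0.1  5.3] [-0.12  0.38 -0.11] 0.5680324348041214 [-0.23  0.42  2.03 -0.03  0.34 -1.51]
```

View pics/w4.png

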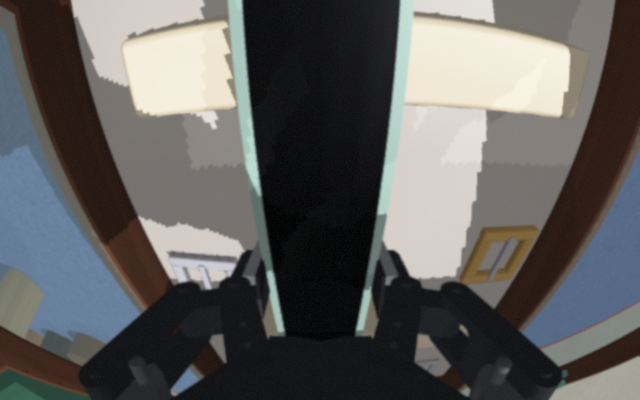

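The pads are closed on both ground edges, with an opening of about 48.5 mm. Computing the tip and draw next.

```bash
cat >> h.py <<'E'
PSI=np.radians(-15.25); S=np.array([np.cos(PSI),np.sin(PSI),0]); Lt=np.array([-np.sin(PSI),np.cos(PSI),0])
C0=np.array([.6257,-.1095,.045])
P0=np.array([.6039,-.1032,.0262]); 
def strip_to_tcp(u,z,th,R0):
    """strip centre at u along S (from C0), height z, near end up by th; R0 orientation at grasp"""
    Q=R.from_rotvec(Lt*th).as_matrix()   # about +l: +s -> down
    c=C0+u*S; c[2]=z
    return c+Q@(P0-C0), Q@R0
E
python3 - <<'E'
from h import *
o=observe();R0=R.from_quat(o['orientation']).as_matrix();np.save('R0.npy',R0)
t=np.radians(25)
tg=[strip_to_tcp(0,.048,0,R0)]+[strip_to_tcp(0,.048+.042*k/7,t*k/7,R0) for k in range(1,8)]
np.set_printoptions(suppress=True)
print(rows(tg).round(4).tolist())
E
```

```text
[[-0.0028, -0.001, 0.0001, 0.0, 0.0, 0.0], [-0.0102, -0.0025, 0.0001, -0.0, -0.0, 0.0623], [-0.0176, -0.0042, 0.0, -0.0, -0.0, 0.1247], [-0.0251, -0.0059, 0.0, -0.0, -0.0001, 0.187], [-0.0325, -0.0077, 0.0, -0.0, -0.0001, 0.2493], [-0.04, -0.0097, 0.0, -0.0, -0.0001, 0.3117], [-0.0475, -0.0117, 0.0, -0.0001, -0.0001, 0.374], [-0.0549, -0.0139, 0.0, -0.0001, -0.0002, 0.4363]]
```

Call:
apply_moves:
  motion:
    - [-0.003,-0.001,0,0,0,0]
    - [-0.0065,-0.002,0,0,0,0.03]
    - [-0.01,-0.0025,0,0,0,0.062]
    - [-0.014,-0.0035,0,0,0,0.093]
    - [-0.0175,-0.004,0,0,0,0.125]
    - [-0.0175,-0.004,0,0,0,0.125]
    - [-0.0175,-0.004,0,0,0,0.125]

```text
t: 6.35
position: [0.6008, -0.1024, 0.0433]
orientation: [-0.49, 0.51, 0.364, 0.606]
force: [-1.0, -0.6, -2.5]
finger_gap: 0.569
```

```bash
python3 - <<'E'
from h import *
show();snap('wrist','w5.png');snap('scene','s5.png')
o=observe();R0=np.load('R0.npy');t=np.radians(25)
np.set_printoptions(suppress=True)
print(rows([strip_to_tcp(0,.048+.042*k/7,t*k/7,R0) for k in range(2,8)]).round(4).tolist())
a=cv2.imread('pics/s5.png')[160:330,235:395]
cv2.imwrite('pics/s5z.png',cv2.resize(a,None,fx=3.4,fy=3.4,interpolation=cv2.INTER_CUBIC))
E
```

```text
6.35 [ 0.6008 -0.1024  0.0433] [[0.214, -0.941, 0.263], [-0.059, 0.256, 0.965], [-0.975, -0.222, -0.0]] [-1.  -0.6 -2.5] [0.12 0.24 0.  ] 0.5686247296750662 [-0.24  0.42  1.95 -0.01  0.55 -1.53]
[[-0.0006, -0.0013, 0.0001, 0.0, -0.0001, -0.0018], [-0.0082, -0.002, 0.0001, 0.0, -0.0001, 0.0605], [-0.0159, -0.0029, 0.0001, 0.0, -0.0001, 0.1229], [-0.0235, -0.0039, 0.0001, -0.0, -0.0002, 0.1852], [-0.0312, -0.005, 0.0001, -0.0, -0.0002, 0.2475], [-0.0389, -0.0062, 0.0001, -0.0, -0.0002, 0.3099]]
```

View pics/w5.png

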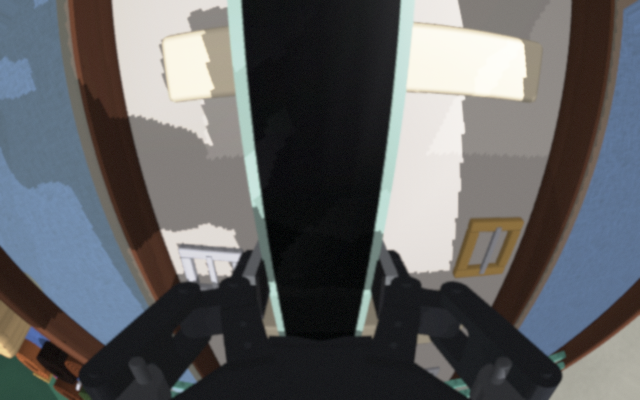

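View pics/s5z.png

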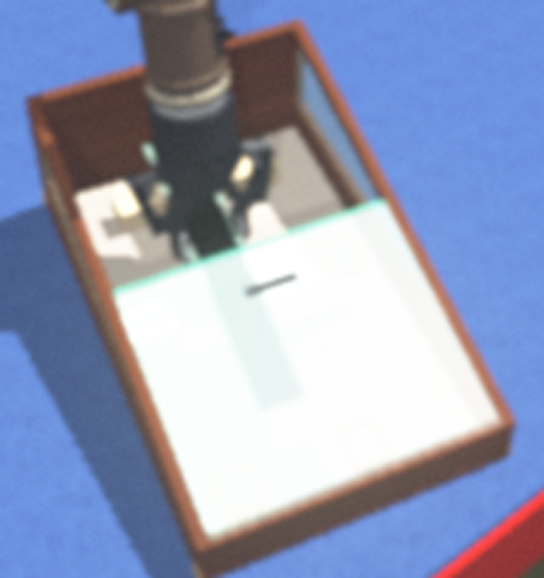

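The strip's edges sit at the same pixels in the wrist view as before the tip (232 and 412 at the top). The force of about −2.5 N is just its weight, so it is rigidly held and free. Continuing to 25°.

Call:
apply_moves:
  motion:
    - [-0.004,-0.0015,0,0,0,0.03]
    - [-0.008,-0.002,0,0,0,0.06]
    - [-0.012,-0.0025,0,0,0,0.092]
    - [-0.016,-0.003,0,0,0,0.123]
    - [-0.0235,-0.004,0,0,0,0.185]
    - [-0.0275,-0.0045,0,0,0,0.216]
    - [-0.031,-0.005,0,0,0,0.247]
    - [-0.039,-0.006,0,0,0,0.31]
    - [-0.039,-0.006,0,0,0,0.31]
    - [-0.039,-0.006,0,0,0,0.31]

```text
t: 7.7
position: [0.5975, -0.1015, 0.082]
orientation: [-0.405, 0.58, 0.453, 0.543]
force: [0.0, 0.5, -2.9]
finger_gap: 0.563
```

```bash
python3 - <<'E'
from h import *
show();snap('wrist','w6.png');snap('top','t6.png')
R0=np.load('R0.npy');t=np.radians(25)
np.set_printoptions(suppress=True)
print(rows([strip_to_tcp(-d*np.cos(t),.090+d*np.sin(t),t,R0) for d in (0,.04,.08,.12,.16,.18)]).round(4).tolist())
a=cv2.imread('pics/t6.png')[85:260,290:440]
cv2.imwrite('pics/t6z.png',cv2.resize(a,None,fx=3.4,fy=3.4,interpolation=cv2.INTER_CUBIC))
E
```

```text
7.7 [ 0.5975 -0.1015  0.082 ] [[-0.083, -0.961, 0.263], [0.022, 0.262, 0.965], [-0.996, 0.086, -0.0]] [ 0.   0.5 -2.9] [ 0.03 -0.03 -0.02] 0.5627842293150358 [-0.24  0.49  1.71  0.    1.03 -1.55]
[[-0.0007, -0.0012, 0.0, -0.0, -0.0003, -0.0011], [-0.0144, 0.0364, 0.0, -0.0, -0.0003, -0.0011], [-0.0281, 0.074, 0.0, -0.0, -0.0003, -0.0011], [-0.0418, 0.1116, 0.0001, -0.0, -0.0003, -0.0011], [-0.0555, 0.1492, 0.0001, -0.0, -0.0003, -0.0011], [-0.0623, 0.1679, 0.0001, -0.0, -0.0003, -0.0011]]
```

View pics/w6.png

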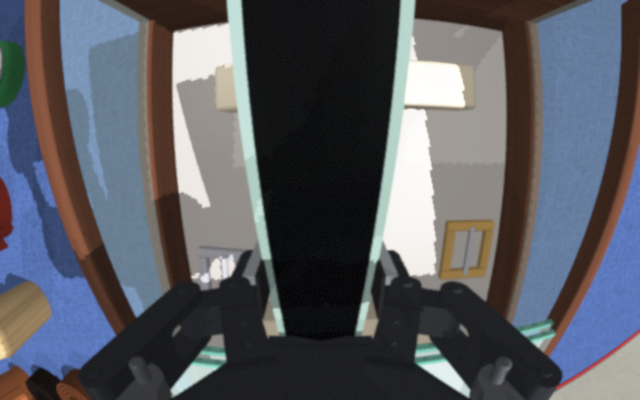

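View pics/t6z.png

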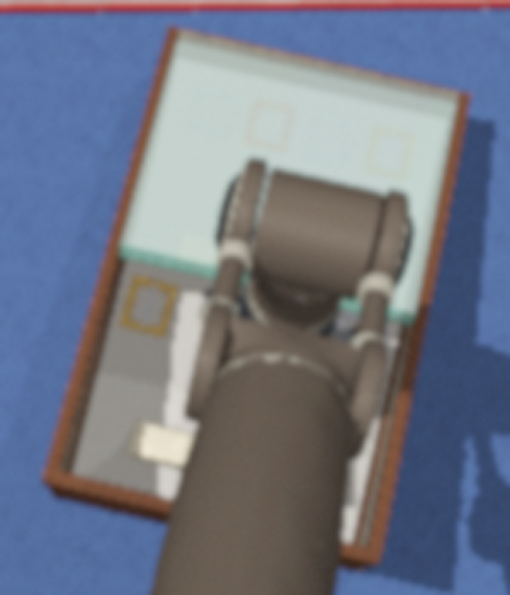

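The strip is still rigid in the grip and free. The wrist view shows pane edges at rows of about 330–360, either side of the fingers and clear of them. Drawing along the slant.

Call:
apply_moves:
  motion:
    - [-0.004,0.007,0,0,0,0]
    - [-0.0075,0.0175,0,0,0,0]
    - [-0.0144,0.0364,0,0,0,0]
    - [-0.0212,0.055,0,0,0,0]
    - [-0.028,0.074,0,0,0,0]
    - [-0.035,0.093,0,0,0,0]
    - [-0.042,0.1115,0,0,0,0]
    - [-0.0485,0.13,0,0,0,0]
    - [-0.0555,0.149,0,0,0,0]
    - [-0.0625,0.168,0,0,0,0]
    - [-0.0625,0.168,0,0,0,0]
    - [-0.0625,0.168,0,0,0,0]

```text
t: 9.3
position: [0.4412, -0.0589, 0.1591]
orientation: [-0.405, 0.58, 0.453, 0.543]
force: [0.8, 0.5, -2.9]
finger_gap: 0.569
```

```bash
python3 - <<'E'
from h import *
show();snap('wrist','w7.png');snap('scene','s7.png')
R0=np.load('R0.npy');t=np.radians(25)
np.set_printoptions(suppress=True)
print(rows([strip_to_tcp(-.163,z,t,R0) for z in (.166,.22,.29,.34)]).round(4).tolist())
a=cv2.imread('pics/s7.png')[100:330,195:395]
cv2.imwrite('pics/s7z.png',cv2.resize(a,None,fx=2.6,fy=2.6,interpolation=cv2.INTER_CUBIC))
E
```

```text
9.3 [ 0.4412 -0.0589  0.1591] [[-0.082, -0.961, 0.263], [0.022, 0.262, 0.965], [-0.996, 0.085, -0.0]] [ 0.8  0.5 -2.9] [-0.   -0.   -0.02] 0.5694428890490152 [-0.23  0.1   2.05  0.    1.08 -1.54]
[[0.0002, 0.0003, 0.0001, -0.0001, -0.0002, -0.0004], [-0.0536, 0.005, 0.0001, -0.0001, -0.0002, -0.0004], [-0.1233, 0.011, 0.0, -0.0001, -0.0002, -0.0004], [-0.1731, 0.0153, 0.0, -0.0001, -0.0002, -0.0004]]
```

View pics/w7.png

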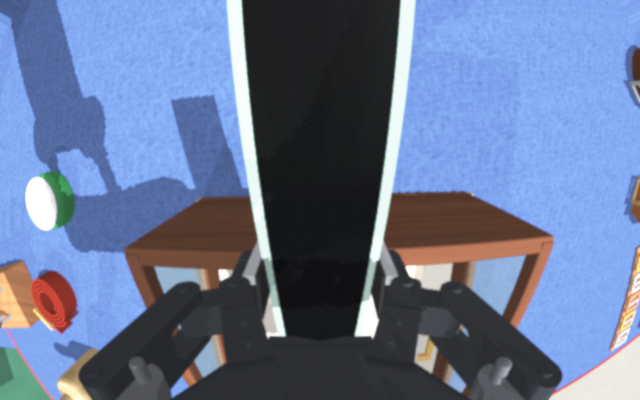

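View pics/s7z.png

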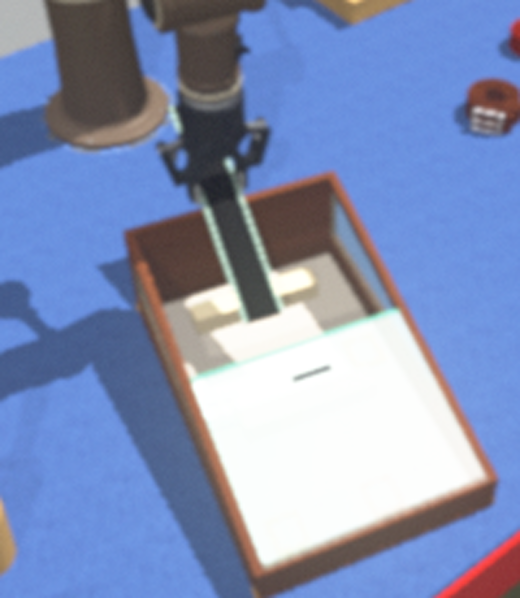

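The far end is clear of the pane edge by about 40 mm, with no contact force. Lifting straight up.

Call:
apply_moves:
  motion:
    - [-0.005,0,0,0,0,0]
    - [-0.015,0.001,0,0,0,0]
    - [-0.03,0.003,0,0,0,0]
    - [-0.05,0.004,0,0,0,0]
    - [-0.07,0.006,0,0,0,0]
    - [-0.09,0.008,0,0,0,0]
    - [-0.11,0.01,0,0,0,0]
    - [-0.125,0.011,0,0,0,0]
    - [-0.135,0.012,0,0,0,0]
    - [-0.135,0.012,0,0,0,0]
    - [-0.135,0.012,0,0,0,0]
    - [-0.135,0.012,0,0,0,0]

```text
t: 10.9
position: [0.4404, -0.0587, 0.2933]
orientation: [-0.404, 0.58, 0.454, 0.542]
force: [-0.4, 0.3, -3.2]
finger_gap: 0.568
```

```bash
python3 - <<'E'
from h import *
show();snap('wrist','w8.png');snap('scene','s8.png');snap('top','t8.png')
R0=np.load('R0.npy');t=np.radians(25)
o=observe();Rt=R.from_quat(o['orientation']).as_matrix();
for d in(-.15,.15):
    P=o['position']+Rt@R0.T@(C0+d*S-P0);print(d,P.round(3),proj('scene',P).round(0))
a=cv2.imread('pics/s8.png')[60:330,165:395]
cv2.imwrite('pics/s8z.png',cv2.resize(a,None,fx=2.2,fy=2.2,interpolation=cv2.INTER_CUBIC))
E
```

```text
10.9 [ 0.4404 -0.0587  0.2933] [[-0.085, -0.961, 0.263], [0.023, 0.262, 0.965], [-0.996, 0.088, -0.0]] [-0.4  0.3 -3.2] [ 0.01 -0.02 -0.03] 0.5677304646110709 [-0.23 -0.05  1.91  0.    1.37 -1.54]
-0.15 [ 0.337 -0.031  0.365] [262. 103.]
0.15 [ 0.599 -0.102  0.238] [294. 191.]
```

View pics/w8.png

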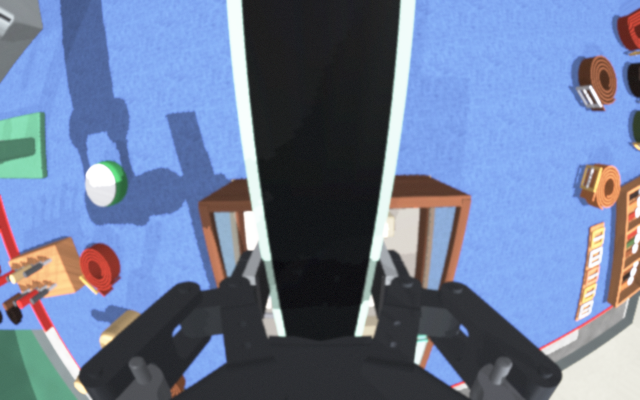

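View pics/s8z.png

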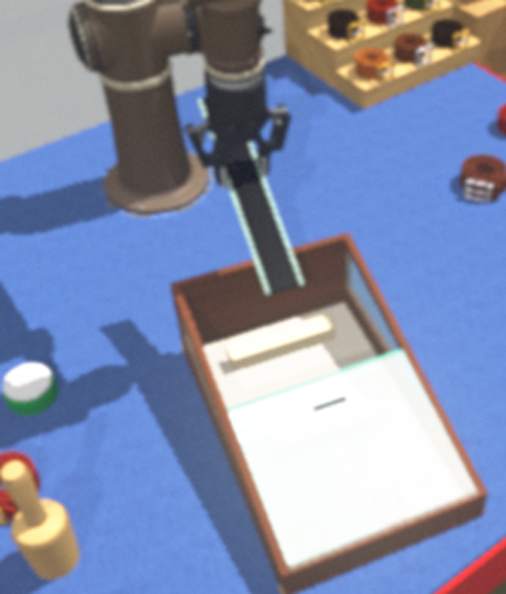

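View pics/t8.png

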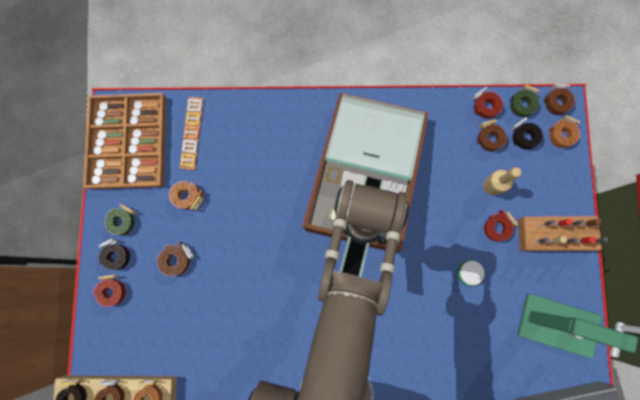

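The strip's far end is at pixel (294,191) in the scene view. That matches the prediction for a height of 0.238 m, 87 mm above the rim. Only the weight shows on the wrist, so I'm handing in.

```bash
python3 - <<'E'
from h import *
show();job_done();show()
E
```

```text
11.05 [ 0.4408 -0.0588  0.2937] [[-0.084, -0.961, 0.263], [0.023, 0.262, 0.965], [-0.996, 0.087, -0.0]] [ 0.  -0.4 -2.3] [-0.01 -0.   -0.01] 0.5664170684370099 [-0.23 -0.05  1.91  0.    1.37 -1.54]
the job is handed in; nothing more can be done
the job is handed in; nothing more can be done
```

The strip is out of the showcase and still held in the air, and the job was handed in at about 11 s of the 38 s allowed. I gripped it by its two long ground edges at 60 N and tipped its near end up 25°. I then drew it about 180 mm along the slant through the open half and lifted it straight up.

**Last checks:**
- **Height:** the strip's lower (far) end is at z ≈ 0.238 m, about 87 mm above the highest rim. The scene image puts that end exactly where predicted.
- **Grip:** after the lift, the strip's edges in the wrist view had not moved in the gripper.
- **Contact:** at each stop while tipping, drawing and lifting, the wrist force was only the strip's weight (2–3 N). I had no reading between stops.
- **Other goods:** the other goods look undisturbed in the last top view. The arm hides part of the case there.

**Disagreements and other readings:**
- **Pane position:** the distance from the near rim to the pane edge came out 4–10 mm shorter than the drawing. I planned the path on the tighter figure.
- **While closing:** the wrist briefly read about 5 N upward as the pads swung forward. It returned to the weight alone once the strip lifted.

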